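# Clamp the glued rail on the laptop riser

## Robot

A 7-joint arm with a two-finger parallel gripper is mounted at the origin on the work surface. World frame = base frame: x ahead of the robot, y to its left, z up, the work surface at z = 0. Lengths are in m, angles in degrees, forces in N, time in s.
With the tool pointing down it reaches from about 0.4 to 0.925 m from the base axis. Payload 5.6 kg.
Tool frame: the origin (TCP) lies on the centre line of the jaws, within the pads' length; the fingertips stand 19 mm ahead of it and the grasp point (between the pads) is the TCP; z points along the fingers, y is the line along which they close (so a half turn about z gives the same grasp; the last joint's range is limited). The gripper opens to 85 mm and grips with 20 to 120 N. Pads are 22 mm wide; open, the fingers measure 114 mm over their backs; the gripper's body (76 mm by 85 mm) begins 54 mm behind the grasp point. The pads swing forward as they close: fully open they stand 13 mm farther back than shut.
Start: joints at [70.245, 26.786, -0.665, 91.828, 0.344, 61.387, -3.226], TCP at [0.193, -0.621, 0.25] pointing down, gripper open.
Joint ranges: [-144.91, 144.91], [-17.63, 115.5], [-89.93, 88.59], [15.96, 139.68], [-74.01, 254.01], [8.47, 105.57], [-167.45, 167.45]. Speed limits (degrees/s): [147.25, 147.25, 180, 180, 180, 180, 180].

## Interface

Orientations are given as [roll, pitch, yaw] about the fixed x, y, z axes, in that order (R = Rz(yaw) Ry(pitch) Rx(roll)).
In Python, from bench import ctrl gives the robot as it stands.
- The arm moves only by the tool jog_arm, never from a script. Its argument "deltas" is a list of rows, each an object with "delta_pos": the shift along the tool's x, y, z in cm, a list of three; "twist": the turn about the tool's z in degrees; "hand": the finger opening in cm, from 0 to 8.54. A call has 1 to 20 rows; each row shifts and turns the commanded pose from where the row before left it, along the tool's axes as they then stand; what a row does not reach is not made up. A row lasts 1/12 s, in which the tool goes at most 41.7 mm and 7.16 degrees, less where a joint would pass 70% of its speed; a pose out of reach is approached as far as the arm can. A call is refused whole if a number of a shift passes 4.17 or a number of a turn 7.16, either way. A call with a gripper value outside its range is refused whole. The fingers move at their own pace and stop on an object; "newtons" is the grip in N (left out, the last holds). Time passes only in rows, so rows that do not move let the fingers close. It gives the time, the measured TCP pose, the force, the opening and the grip force at its end, in the units of the state.
- ctrl.observe(): the state, without advancing time (a new reading comes with each control period).
- ctrl.capture(name): name is "side" or "top" or "wrist"; returns (picture, depth): 384x512x3 uint8, red, green, blue; 384x512 float32, m along the optical axis (not along the pixel's ray), 0 where there is no reading.
- ctrl.calibration(name): a dict with "mtx" (3x3 intrinsics, pixels), "k1" (the pictures are not rectified: a ray, as slopes to the right and down, at radius r is drawn at 1 + k1 r^2 times it, then the intrinsics apply), "rvec" (rotation vector, rad) and "tvec" (3), from world to camera coordinates, as OpenCV has them; the wrist camera has in their place "T_tool_cam" (4x4, takes a point from camera to tool coordinates, whose origin is the TCP and whose axes are the flange's). Camera axes: x right, y down, z forward; pixel columns grow to the right and rows downward; lengths in m; the calibration is good to about 2 mm. A picture is of the moment at which its call begins: read the wrist's pose just before it. calibration takes no time and is no camera call.
- ctrl.sign_off(): hands the job in; it is judged then, once.
The state is a dict: "t": time; "q": joint angles; "qvel": joint speeds; "effort": joint torques, N m; "position": TCP position; "ee_rot": TCP orientation; "contact_force": force on the tool from outside, world axes, zero at the start; "ft_torque": the same for the moment, N m; "opening": opening from 0.0 (shut) to 1.0 (fully open); "grip_force": force on a finger pad.
Only numpy, scipy, OpenCV 4.12 (cv2) and the standard library are available. Lean on these libraries where they do the work, as an engineer would, in place of code of your own. Each camera call takes 0.05 s, during which the arm holds its last target. There are 200 camera calls.

## Task

The rail on the wooden laptop riser has just been glued: clamp it. Press the F-clamp's free jaw gently down its bar, with the fingers on the arm close to the bar, until the foot meets the rail and the jaw tilts and binds; then screw the handle tight with about half a turn clockwise, so that it holds the rail firmly without crushing it. Keep the rail where it lies, leave the other loose things on the desk alone, and let go.

Things in the scene. Friction and masses are not known exactly. Their poses are not given: they have to be found in the camera images.
- riser: small plywood laptop riser, fixed: board 190 x 280 x 12 mm on two feet, top 42 mm above the desk. Origin: at desk level below the clamp's screw; z up, y along the rail, x towards the upright bar of the F-clamp, centred 140 mm along x (22 mm along x, 9 mm along y, top 152 mm above the desk). The clamp's lower jaw is under the board
- strip: the wooden rail to be clamped, loose on the riser, 40 x 200 x 24 mm (x, y, z). Origin: centre of its underside
- jaw: free jaw of the F-clamp, dark steel: a collar on the bar (40 x 24 mm, 46 mm high) and a level arm, 18 mm wide, 20 mm high, to the screw at x = -140 mm. Origin: on the bar's axis at mid-height of collar and arm (arm's top face z = +10 mm); x away from the arm, z up the bar. It is 34 to 46 mm above its lower stop and stays where it is left
- press_spot (a point): on the arm's top face, 55 mm from the bar's axis. Pressed down here the jaw slides with 2 to 8 N; pressed near the screw or on the handle it jams. When the foot is on the rail, the collar goes down some 5 to 10 mm more while the arm end rises relative to it, then it binds and the push rises steeply (about 6 N per mm): 12 to 20 N is enough. The height where this happens is not measured
- jaw_tilt (a joint): tilt of the jaw on the bar (rad): negative = arm end hangs down (about -0.045 when it hangs free), positive = arm end is raised; about +0.05 to +0.08 when the jaw is bound against the rail. Noisy, 0.01 rad
- screw_axis (a point): on the screw's axis at the arm's top face. Above it stands a round wooden handle, 28 mm diameter, 60 mm long, free to grip from above: its lower end 22 to 30 mm, its top 82 to 90 mm above this point at the start (how far the screw is turned in is not measured). Clockwise from above moves screw, foot and handle down 2 mm per radian, takes about 0.2 N m and does not run back
- boss_under (a point): on the screw's axis at the arm's underside. Below it the screw carries a rubber foot, 28 mm across, its underside 12 to 20 mm below this point at the start. The bound jaw, let go, holds the rail with some 10 N; each radian of clockwise turning then adds roughly 13 N and hardly more turning moment. 35 to 95 N is a good clamping force, half a turn gives about 50 N
- offcut: loose plywood scrap 50 x 40 x 18 mm on the riser near the clamp. Origin: centre of its underside
- glue: white glue bottle, 48 mm diameter, 130 mm high, beside the riser. Origin: centre of its underside
- can: drinks can, 66 mm diameter, 115 mm high. Origin: centre of its underside
- phone: phone lying on the desk, 75 x 160 x 9 mm. Origin: centre of its underside
- thermos: steel flask, 68 mm diameter, 210 mm high. Origin: centre of its underside
- mouse: white computer mouse, 100 x 60 x 36 mm. Origin: centre of its underside
- screwdriver: screwdriver lying on the desk. Origin: near its middle, on the desk
There are look-alikes about, which are no part of the job. There is more than one size of the strip; the one meant has the size given above.

How it is judged:
By the outcome, as a careful person would: the job done as asked, in the order asked, and still so for the second after the job is handed in, with the robot touching nothing.
It also fails if it takes over 64 s, if anything falls off the work surface, if the arm or the gripper's body presses on something with over 40 N, if the wrist force passes 120 N, or if a joint passes its speed limit or range.

## Working session

There is one attempt and no reset: what is moved stays moved. The work goes in short steps, Python scripts to look and compute and a tool call to move; the robot and the scene stay as the last step left them, time stands still between calls to the robot, and variables do not carry over. Pictures are saved under pics/ and viewed, at most 10 in all, crops included, and the job is handed in when it is done.

Besides the shell and the picture viewer there is one more tool, called as name(argument=value, ...) on one line, values as JSON. jog_arm: Moves the arm, as the interface text tells. Its arguments: {"type":"object","properties":{"deltas":{"type":"array"},"newtons":{"type":"number"}},"required":["deltas"]}

```bash
mkdir -p pics; ls
cat > h.py <<'E'
import numpy as np, cv2
from bench import ctrl
from scipy.spatial.transform import Rotation as Ro
def cloud(name, depth):
    c=ctrl.calibration(name); K=np.array(c["mtx"]); k1=c["k1"]
    v,u=np.mgrid[0:384,0:512].astype(float)
    x=(u-K[0,2])/K[0,0]; y=(v-K[1,2])/K[1,1]
    rd=np.hypot(x,y); r=rd.copy()
    for _ in range(20): r=rd/(1+k1*r*r)
    s=np.where(rd>0,r/np.maximum(rd,1e-9),1)
    P=np.stack([x*s*depth,y*s*depth,depth],-1)
    if "rvec" in c:
        R=cv2.Rodrigues(np.array(c["rvec"],float))[0]; return (P-np.array(c["tvec"]).ravel())@R
    T=np.array(c["T_tool_cam"]); P=P@T[:3,:3].T+T[:3,3]
    s_=ctrl.observe(); return P@Ro.from_euler('xyz',s_["ee_rot"],degrees=True).as_matrix().T+np.array(s_["position"])
E
python3 - <<'E'
from h import *
s=ctrl.observe(); print(s)
im={}
for n in("side","top"):
    p,d=ctrl.capture(n); np.savez(f"{n}0.npz",p=p,d=d,P=cloud(n,d)); cv2.imwrite(f"pics/{n}0.png",p[:,:,::-1])
E
```

```text
pics
{'t': 0.0, 'q': array([70.24407389, 26.83791536, -0.66399669, 91.88314337,  0.34483916,
       61.38736391, -3.22536091]), 'qvel': array([-0.00567844,  0.00960034,  0.01076283,  0.00917577,  0.11045822,
       -0.02965844,  0.07276469]), 'effort': array([ 2.48459746e-04, -5.32376647e+01,  2.23489985e-02, -2.51305783e+01,
        1.16003506e-02,  7.72915111e-03,  7.50248887e-06]), 'position': array([ 0.19296896, -0.6201204 ,  0.24930056]), 'ee_rot': array([-1.79893875e+02,  8.63543506e-03,  1.72887540e+01]), 'contact_force': array([-0.50010141, -0.89621426, -1.33726883]), 'ft_torque': array([ 0.06006755,  0.0322992 , -0.02037815]), 'grip_force': 0.0, 'opening': 0.9951684572598612}
```

View pics/top0.png

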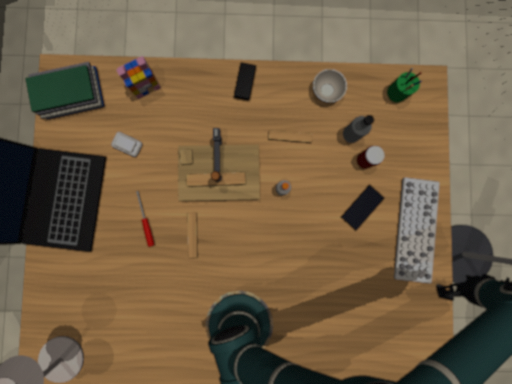

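View pics/side0.png

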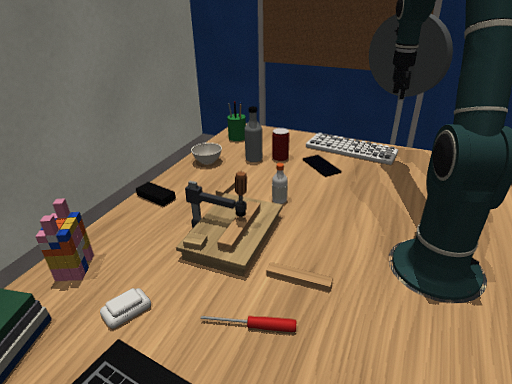

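The top view shows the riser at about (219,172), with the bar at (217,132), the arm running down to the handle at (215,178), and the rail at (215,178). The offcut is at (186,156) and the glue at (283,187). The side view shows the arm from (195,195) to (240,208), with the handle at (241,182).

Run:
```python
from h import *
for n,box in(("top",(120,205,170,265)),("side",(165,275,175,290))):
    z=np.load(n+"0.npz"); p=z["p"].astype(int); P=z["P"]; d=z["d"]
    a,b,c,e=box; p=p[a:b,c:e];P=P[a:b,c:e];d=d[a:b,c:e]
    Z=P[...,2]; ok=d>0
    print(n,"valid",ok.mean(),"res",np.median(np.abs(np.diff(P[:,:,1],axis=1))))
    br=p.max(-1); sat=br-p.min(-1)
    def rep(t,m):
        m=m&ok
        if m.sum()>3:
            Q=P[m]; print(t,m.sum(),"med",np.round(np.median(Q,0),4),"lo",np.round(np.percentile(Q,3,0),4),"hi",np.round(np.percentile(Q,97,0),4))
    steel=(sat<25)&(br<110)&(Z>.06)&(Z<.2)
    rep("steel",steel)
    rep("board",(abs(Z-.042)<.005)&(sat>30))
    rep("rail/offcut z.055-.075",(Z>.054)&(Z<.075)&(sat>30))
    rep("handle",(Z>.105)&(sat>35))
    Q=P[steel&ok]
    if n=="side":
        ctr=np.median(Q,0)
    # arm slices by x
    for x0 in np.arange(.3,.7,.02):
        q=Q[(Q[:,0]>=x0)&(Q[:,0]<x0+.02)]
        if len(q)>2: print("  x %.2f n%d y %.4f..%.4f z %.4f..%.4f"%(x0,len(q),*np.percentile(q[:,1],[5,95]),*np.percentile(q[:,2],[5,95])))
    h=P[(Z>.1)&(sat>35)&ok]
    print(np.round(h[:: max(1,len(h)//12)],3).tolist())
p=cv2.imread("pics/top0.png")[115:210,165:300]; a=cv2.resize(p,None,fx=4,fy=4,interpolation=cv2.INTER_CUBIC)
cv2.imwrite("pics/tz.png",a)
p=cv2.imread("pics/side0.png")[160:280,165:295]; a=cv2.resize(p,None,fx=5,fy=5,interpolation=cv2.INTER_CUBIC)
cv2.imwrite("pics/sz.png",a)
```

```text
top valid 0.9957894736842106 res 0.003497182633885818
steel 259 med [0.5996 0.0827 0.1221] lo [0.5206 0.0729 0.115 ] hi [0.6545 0.0957 0.1561]
board 3103 med [0.5323 0.0611 0.0421] lo [ 0.4343 -0.0529  0.0379] hi [0.6157 0.2119 0.0463]
rail/offcut z.055-.075 798 med [0.5038 0.1245 0.065 ] lo [ 0.4783 -0.0043  0.0568] hi [0.5933 0.2066 0.0709]
handle 77 med [0.4968 0.0792 0.2031] lo [0.4834 0.0678 0.1113] hi [0.6565 0.0921 0.2096]
  x 0.48 n7 y 0.0663..0.0775 z 0.1151..0.1878
  x 0.52 n30 y 0.0744..0.0878 z 0.1142..0.1216
  x 0.54 n32 y 0.0749..0.0882 z 0.1150..0.1232
  x 0.56 n31 y 0.0754..0.0889 z 0.1167..0.1234
  x 0.58 n30 y 0.0760..0.0893 z 0.1169..0.1248
  x 0.60 n42 y 0.0765..0.0933 z 0.1171..0.1361
  x 0.62 n49 y 0.0731..0.0957 z 0.1208..0.1550
  x 0.64 n37 y 0.0766..0.0960 z 0.1217..0.1547
[[0.659, 0.096, 0.135], [0.644, 0.074, 0.129], [0.507, 0.074, 0.202], [0.503, 0.074, 0.205], [0.5, 0.083, 0.202], [0.506, 0.068, 0.159], [0.497, 0.077, 0.205], [0.494, 0.089, 0.204], [0.494, 0.071, 0.204], [0.491, 0.079, 0.207], [0.488, 0.082, 0.206], [0.485, 0.085, 0.204], [0.483, 0.08, 0.
[... 570 characters left out ...]
..0.0966 z 0.0682..0.1866
  x 0.50 n84 y 0.0778..0.0956 z 0.0852..0.1828
  x 0.52 n58 y 0.0814..0.0932 z 0.1038..0.1213
  x 0.54 n59 y 0.0815..0.0938 z 0.1050..0.1223
  x 0.56 n61 y 0.0802..0.0944 z 0.1056..0.1228
  x 0.58 n56 y 0.0839..0.0963 z 0.1061..0.1244
  x 0.60 n89 y 0.0809..0.0988 z 0.0974..0.1370
  x 0.62 n178 y 0.0856..0.0999 z 0.0665..0.1483
  x 0.64 n119 y 0.0902..0.1008 z 0.0674..0.1446
[[0.479, -0.131, 0.131], [0.48, -0.132, 0.124], [0.482, -0.139, 0.114], [0.464, -0.144, 0.107], [0.495, 0.083, 0.207], [0.485, 0.086, 0.207], [0.505, 0.09, 0.2], [0.487, 0.093, 0.202], [0.65, 0.09, 0.154], [0.482, 0.079, 0.173], [0.618, 0.076, 0.123], [0.58, 0.077, 0.122], [0.518, 0.075, 0.117]]
```

View pics/sz.png

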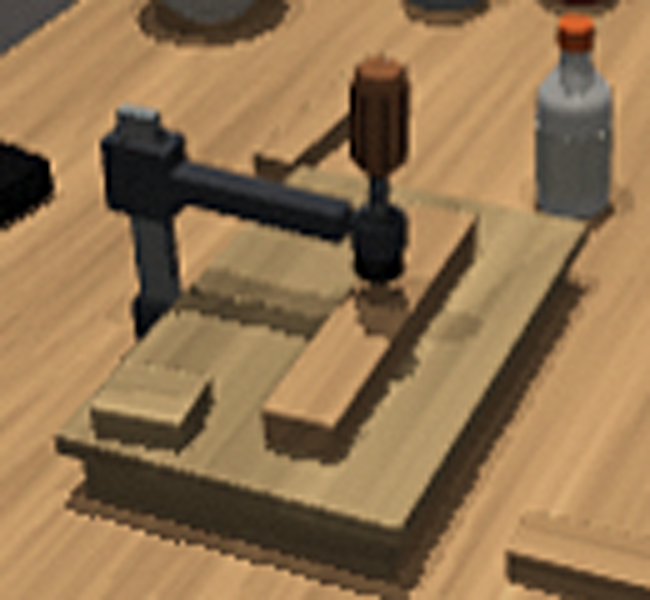

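View pics/tz.png

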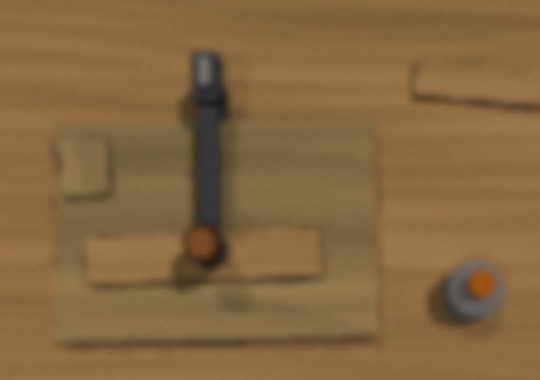

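jog_arm(deltas=[{"delta_pos": [1.3, -1.26, -1.5], "twist": 0, "hand": 0}, {"delta_pos": [2.63, -2.52, -1.0], "twist": 0, "hand": 0}, {"delta_pos": [2.63, -2.52, -1.0], "twist": 0, "hand": 0}, {"delta_pos": [2.63, -2.52, -0.5], "twist": 0, "hand": 0}, {"delta_pos": [2.63, -2.52, -0.5], "twist": 0, "hand": 0}, {"delta_pos": [2.63, -2.52, 0], "twist": 0, "hand": 0}, {"delta_pos": [2.63, -2.52, 0], "twist": 0, "hand": 0}, {"delta_pos": [2.63, -2.52, 0], "twist": 0, "hand": 0}, {"delta_pos": [2.63, -2.52, 0], "twist": 0, "hand": 0}, {"delta_pos": [2.63, -2.52, 0], "twist": 0, "hand": 0}, {"delta_pos": [2.63, -2.52, 0], "twist": 0, "hand": 0}, {"delta_pos": [2.63, -2.52, 0], "twist": 0, "hand": 0}, {"delta_pos": [2.63, -2.52, 0], "twist": 0, "hand": 0}, {"delta_pos": [2.63, -2.52, 0], "twist": 0, "hand": 0}, {"delta_pos": [2.63, -2.52, 0], "twist": 0, "hand": 0}, {"delta_pos": [2.63, -2.52, 0], "twist": 0, "hand": 0}, {"delta_pos": [2.63, -2.52, 0], "twist": 0, "hand": 0}, {"delta_pos": [2.63, -2.52, 0], "twist": 0, "hand": 0}, {"delta_pos": [1.3, -1.26, 0], "twist": 0, "hand": 0}, {"delta_pos": [0, 0, 0], "twist": 0, "hand": 0}])

```text
t: 1.77
position: [0.5114, -0.0418, 0.2951]
ee_rot: [-179.9, -0.1, 17.7]
contact_force: [-0.6, 0.5, -0.4]
opening: 0.001
grip_force: 0.0
```

```bash
cat > m.py <<'E'
from h import *
import sys
def measure(tag):
    s=ctrl.observe(); print("t",round(s["t"],2),"q",np.round(s["q"],1),"pos",np.round(s["position"],4),"rot",np.round(s["ee_rot"],1))
    for n in("side","top","wrist"):
        p,d=ctrl.capture(n); P=cloud(n,d); np.savez(f"{n}{tag}.npz",p=p,d=d,P=P); cv2.imwrite(f"pics/{n}{tag}.png",p[:,:,::-1])
if __name__=="__main__":
    measure(sys.argv[1]); print(ctrl.calibration("wrist")["T_tool_cam"])
E
python3 m.py 1
```

```text
t 1.77 q [ 23.   13.  -25.3 106.6   6.1  61.7 -76.9] pos [ 0.5114 -0.0418  0.2951] rot [-1.799e+02 -1.000e-01  1.770e+01]
[[-3.22474712e-04 -9.48191189e-01 -3.17700117e-01  8.16562348e-02]
 [ 9.99999947e-01 -2.95333209e-04 -1.33592485e-04  7.00655793e-04]
 [ 3.28438225e-05 -3.17700143e-01  9.48191235e-01 -1.23898472e-01]
 [ 0.00000000e+00  0.00000000e+00  0.00000000e+00  1.00000000e+00]]
```

View pics/wrist1.png

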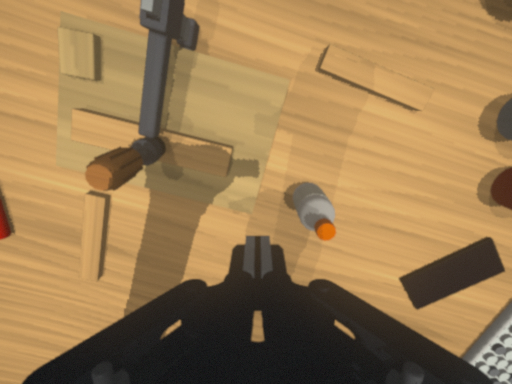

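The wrist view shows the bar at (165,15), the arm from (158,40) to (150,140) and the handle at (118,167). The fingers are shut at (258,250).

```bash
cat > a.py <<'E'
from h import *
import sys
t=sys.argv[1]
for n in sys.argv[2:]:
    z=np.load(f"{n}{t}.npz"); p=z["p"].astype(int);P=z["P"];d=z["d"]
    br=p.max(-1); sat=br-p.min(-1); X,Y,Z=P[...,0],P[...,1],P[...,2]
    reg=(d>0)&(X>.46)&(X<.68)&(Y>.03)&(Y<.13)
    st=reg&(sat<30)&(br<120)&(Z>.08)&(Z<.18)
    Q=P[st]; 
    print(n)
    for x0 in np.arange(.48,.66,.02):
        q=Q[(Q[:,0]>=x0)&(Q[:,0]<x0+.02)]
        if len(q)>4:
            zt=np.percentile(q[:,2],90); e=q[q[:,2]>zt-.006]
            print("  x %.2f n%d top %.4f y %.4f..%.4f mid %.4f"%(x0,len(q),np.median(e[:,2]),*np.percentile(e[:,1],[3,97]),np.percentile(e[:,1],[3,97]).mean()))
    c=reg&(Z>.13)&(X<.54); q=P[c]
    if len(q)>10:
        zt=np.percentile(q[:,2],95); e=q[q[:,2]>zt-.005]; 
        print("  handle top",round(zt,4),"c",np.round(e.mean(0),4),"ext",np.round(np.percentile(e,[3,97],0)[:,:2],4).tolist())
    r=(d>0)&(abs(Z-.066)<.004)&(X>.46)&(X<.54)&(Y>-.05)&(Y<.25)&(sat>25)
    if r.sum()>50: print("  rail z %.4f"%np.median(P[r][:,2]), cv2.minAreaRect((P[r][:,:2]*1000).astype(np.float32)))
E
python3 a.py 1 wrist; python3 a.py 0 top side
```

```text
wrist
  x 0.48 n136 top 0.1163 y 0.0652..0.0781 mid 0.0716
  x 0.50 n498 top 0.1170 y 0.0667..0.0907 mid 0.0787
  x 0.52 n379 top 0.1179 y 0.0727..0.0881 mid 0.0804
  x 0.54 n407 top 0.1189 y 0.0734..0.0888 mid 0.0811
  x 0.56 n444 top 0.1200 y 0.0740..0.0894 mid 0.0817
  x 0.58 n488 top 0.1210 y 0.0746..0.0905 mid 0.0826
  x 0.60 n580 top 0.1222 y 0.0752..0.0914 mid 0.0833
  x 0.62 n927 top 0.1379 y 0.0737..0.0938 mid 0.0837
  x 0.64 n241 top 0.1365 y 0.0730..0.0810 mid 0.0770
  handle top 0.2053 c [0.4969 0.0785 0.2041] ext [[0.4859, 0.0685], [0.5071, 0.0889]]
  rail z 0.0662 ((499.1184997558594, 88.80296325683594), (41.51755142211914, 201.27183532714844), 2.9145541191101074)
top
  x 0.48 n9 top 0.1750 y 0.0665..0.0695 mid 0.0680
  x 0.52 n30 top 0.1178 y 0.0743..0.0878 mid 0.0811
  x 0.54 n32 top 0.1195 y 0.0749..0.0882 mid 0.0815
  x 0.56 n31 top 0.1196 y 0.0754..0.0889 mid 0.0821
  x 0.58 n30 top 0.1219 y 0.0759..0.0893 mid 0.0826
  x 0.60 n42 top 0.1354 y 0.0765..0.0950 mid 0.0858
  x 0.62 n50 top 0.1514 y 0.0810..0.0882 mid 0.0846
  x 0.64 n38 top 0.1537 y 0.0815..0.0882 mid 0
[... 190 characters left out ...]
3.2043018341064453)
side
  x 0.48 n171 top 0.1709 y 0.0832..0.0977 mid 0.0905
  x 0.50 n78 top 0.1650 y 0.0896..0.0937 mid 0.0916
  x 0.52 n59 top 0.1199 y 0.0790..0.0932 mid 0.0861
  x 0.54 n59 top 0.1208 y 0.0789..0.0932 mid 0.0860
  x 0.56 n62 top 0.1216 y 0.0782..0.0938 mid 0.0860
  x 0.58 n56 top 0.1221 y 0.0829..0.0959 mid 0.0894
  x 0.60 n89 top 0.1346 y 0.0795..0.1006 mid 0.0901
  x 0.62 n149 top 0.1479 y 0.0860..0.0933 mid 0.0897
  x 0.64 n105 top 0.1391 y 0.0891..0.1005 mid 0.0948
  handle top 0.2072 c [0.4927 0.0845 0.206 ] ext [[0.4825, 0.073], [0.5036, 0.0933]]
  rail z 0.0681 ((496.37408447265625, 90.17092895507812), (41.335689544677734, 203.21670532226562), 2.8454413414001465)
```

jog_arm(deltas=[{"delta_pos": [1.83, -1.6, 0], "twist": 0, "hand": 0}, {"delta_pos": [1.83, -1.6, 0], "twist": 0, "hand": 0}, {"delta_pos": [1.83, -1.6, 0], "twist": 0, "hand": 0}, {"delta_pos": [1.83, -1.6, 0], "twist": 0, "hand": 0}, {"delta_pos": [1.83, -1.6, 0], "twist": 0, "hand": 0}, {"delta_pos": [1.83, -1.6, 0], "twist": 0, "hand": 0}, {"delta_pos": [0, 0, 0], "twist": 5.2, "hand": 0}, {"delta_pos": [0, 0, 0], "twist": 5.2, "hand": 0}, {"delta_pos": [0, 0, 0], "twist": 5.2, "hand": 0}, {"delta_pos": [0, 0, 2.0], "twist": 0, "hand": 0}, {"delta_pos": [0, 0, 2.0], "twist": 0, "hand": 0}, {"delta_pos": [0, 0, 2.0], "twist": 0, "hand": 0}, {"delta_pos": [0, 0, 2.0], "twist": 0, "hand": 0}, {"delta_pos": [0, 0, 1.5], "twist": 0, "hand": 0}, {"delta_pos": [0, 0, 1.5], "twist": 0, "hand": 0}, {"delta_pos": [0, 0, 1.0], "twist": 0, "hand": 0}, {"delta_pos": [0, 0, 0], "twist": 0, "hand": 0}, {"delta_pos": [0, 0, 0], "twist": 0, "hand": 0}])

```text
t: 3.42
position: [0.5863, 0.0762, 0.1751]
ee_rot: [180.0, 0.0, 1.6]
contact_force: [-0.0, 0.3, -0.0]
opening: -0.002
grip_force: 0.0
```

jog_arm(deltas=[{"delta_pos": [0, -0.65, 1.0], "twist": 0, "hand": 0}, {"delta_pos": [0, 0, 1.0], "twist": 0, "hand": 0}, {"delta_pos": [0, 0, 0.5], "twist": 0, "hand": 0}, {"delta_pos": [0, 0, 0.3], "twist": 0, "hand": 0}, {"delta_pos": [0, 0, 0.2], "twist": 0, "hand": 0}, {"delta_pos": [0, 0, 0.2], "twist": 0, "hand": 0}, {"delta_pos": [0, 0, 0.2], "twist": 0, "hand": 0}, {"delta_pos": [0, 0, 0.1], "twist": 0, "hand": 0}, {"delta_pos": [0, 0, 0], "twist": 0, "hand": 0}])

```text
t: 4.17
position: [0.5863, 0.0838, 0.1402]
ee_rot: [180.0, -0.0, 1.7]
contact_force: [1.2, -0.0, 0.3]
opening: 0.002
grip_force: 0.0
```

jog_arm(deltas=[{"delta_pos": [0, 0, 0.1], "twist": 0, "hand": 0}, {"delta_pos": [0, 0, 0.1], "twist": 0, "hand": 0}, {"delta_pos": [0, 0, 0.1], "twist": 0, "hand": 0}, {"delta_pos": [0, 0, 0.1], "twist": 0, "hand": 0}, {"delta_pos": [0, 0, 0], "twist": 0, "hand": 0}])

```text
t: 4.58
position: [0.5864, 0.0839, 0.1363]
ee_rot: [-180.0, -0.0, 1.7]
contact_force: [-0.3, -0.5, 2.3]
opening: 0.003
grip_force: 1.3
```

jog_arm(deltas=[{"delta_pos": [0, 0, 0.1], "twist": 0, "hand": 0}, {"delta_pos": [0, 0, 0.1], "twist": 0, "hand": 0}, {"delta_pos": [0, 0, 0.1], "twist": 0, "hand": 0}, {"delta_pos": [0, 0, 0.1], "twist": 0, "hand": 0}, {"delta_pos": [0, 0, 0], "twist": 0, "hand": 0}])

```text
t: 5.0
position: [0.5864, 0.0838, 0.132]
ee_rot: [-180.0, -0.0, 1.7]
contact_force: [0.3, -0.9, 1.6]
opening: 0.003
grip_force: 1.1
```

Sliding at about 2 N. Continuing in small steps.

jog_arm(deltas=[{"delta_pos": [0, 0, 0.1], "twist": 0, "hand": 0}, {"delta_pos": [0, 0, 0.1], "twist": 0, "hand": 0}, {"delta_pos": [0, 0, 0.1], "twist": 0, "hand": 0}, {"delta_pos": [0, 0, 0], "twist": 0, "hand": 0}])

```text
t: 5.33
position: [0.5864, 0.0838, 0.129]
ee_rot: [-180.0, -0.0, 1.7]
contact_force: [0.5, -0.2, 2.7]
opening: 0.0
grip_force: 1.2
```

jog_arm(deltas=[{"delta_pos": [0, 0, 0.1], "twist": 0, "hand": 0}, {"delta_pos": [0, 0, 0.1], "twist": 0, "hand": 0}, {"delta_pos": [0, 0, 0.1], "twist": 0, "hand": 0}, {"delta_pos": [0, 0, 0], "twist": 0, "hand": 0}])

```text
t: 5.67
position: [0.5863, 0.0838, 0.1261]
ee_rot: [-180.0, -0.0, 1.7]
contact_force: [0.1, -0.4, 2.4]
opening: 0.003
grip_force: 1.2
```

jog_arm(deltas=[{"delta_pos": [0, 0, 0.1], "twist": 0, "hand": 0}, {"delta_pos": [0, 0, 0.1], "twist": 0, "hand": 0}, {"delta_pos": [0, 0, 0], "twist": 0, "hand": 0}])

```text
t: 5.92
position: [0.5863, 0.0838, 0.1241]
ee_rot: [-180.0, -0.0, 1.7]
contact_force: [1.7, -0.4, 2.6]
opening: 0.001
grip_force: 1.2
```

jog_arm(deltas=[{"delta_pos": [0, 0, 0.1], "twist": 0, "hand": 0}, {"delta_pos": [0, 0, 0.1], "twist": 0, "hand": 0}, {"delta_pos": [0, 0, 0], "twist": 0, "hand": 0}])

```text
t: 6.17
position: [0.586, 0.0838, 0.1217]
ee_rot: [-180.0, 0.0, 1.7]
contact_force: [1.3, 0.2, 2.1]
opening: -0.001
grip_force: 0.7
```

jog_arm(deltas=[{"delta_pos": [0, 0, 0.1], "twist": 0, "hand": 0}, {"delta_pos": [0, 0, 0.1], "twist": 0, "hand": 0}, {"delta_pos": [0, 0, 0], "twist": 0, "hand": 0}])

```text
t: 6.42
position: [0.5859, 0.0838, 0.1198]
ee_rot: [180.0, 0.0, 1.7]
contact_force: [0.5, -0.1, 0.9]
opening: 0.001
grip_force: 0.3
```

jog_arm(deltas=[{"delta_pos": [0, 0, 0.1], "twist": 0, "hand": 0}, {"delta_pos": [0, 0, 0], "twist": 0, "hand": 0}])

```text
t: 6.58
position: [0.5859, 0.0838, 0.1189]
ee_rot: [180.0, 0.0, 1.7]
contact_force: [0.5, -0.4, 0.4]
opening: 0.001
grip_force: 0.1
```

jog_arm(deltas=[{"delta_pos": [0, 0, 0.1], "twist": 0, "hand": 0}, {"delta_pos": [0, 0, 0], "twist": 0, "hand": 0}])

```text
t: 6.75
position: [0.586, 0.0838, 0.118]
ee_rot: [180.0, 0.0, 1.7]
contact_force: [0.6, -0.7, 1.0]
opening: -0.003
grip_force: 0.6
```

```bash
python3 m.py 2; python3 a.py 2 top side
```

```text
t 6.75 q [   4.6   32.7  -21.   104.6   15.8   45.6 -112.8] pos [0.586  0.0838 0.118 ] rot [180.    0.    1.7]
[[-3.22441628e-04 -9.48184833e-01 -3.17719088e-01  8.18501825e-02]
 [ 9.99999941e-01 -2.69402577e-04 -2.10872351e-04  7.14701739e-04]
 [ 1.14351624e-04 -3.17719137e-01  9.48184864e-01 -1.23898673e-01]
 [ 0.00000000e+00  0.00000000e+00  0.00000000e+00  1.00000000e+00]]
top
  handle top 0.5898 c [0.4685 0.0379 0.5922] ext [[0.4606, 0.0305], [0.4791, 0.0477]]
  rail z 0.0662 ((495.7467041015625, 148.8389434814453), (39.446533203125, 74.51426696777344), 3.8944931030273438)
side
  x 0.48 n136 top 0.1699 y 0.0815..0.0981 mid 0.0898
  x 0.50 n89 top 0.1712 y 0.0894..0.0978 mid 0.0936
  x 0.52 n51 top 0.1010 y 0.0803..0.0931 mid 0.0867
  x 0.54 n58 top 0.1009 y 0.0805..0.0937 mid 0.0871
  x 0.56 n282 top 0.1750 y 0.0397..0.1284 mid 0.0841
  x 0.58 n119 top 0.1694 y 0.0950..0.1289 mid 0.1120
  x 0.60 n81 top 0.1086 y 0.0790..0.0976 mid 0.0883
  x 0.62 n142 top 0.1406 y 0.0863..0.0936 mid 0.0900
  x 0.64 n98 top 0.1436 y 0.0902..0.0936 mid 0.0919
  handle top 0.5619 c [0.4748 0.0586 0.5697] ext [[0.4611, 0.0462], [0.4949, 0.0689]]
  rail z 0.0681 ((497.1556091308594, 90.28941345214844), (41.501251220703125, 203.14952087402344), 3.345424175262451)
```

jog_arm(deltas=[{"delta_pos": [0, 0, 0.1], "twist": 0, "hand": 0}, {"delta_pos": [0, 0, 0.1], "twist": 0, "hand": 0}, {"delta_pos": [0, 0, 0], "twist": 0, "hand": 0}])

```text
t: 7.15
position: [0.5863, 0.0838, 0.1162]
ee_rot: [180.0, -0.0, 1.7]
contact_force: [-0.5, 0.3, 1.7]
opening: -0.003
grip_force: 0.8
```

jog_arm(deltas=[{"delta_pos": [0, 0, 0.1], "twist": 0, "hand": 0}, {"delta_pos": [0, 0, 0], "twist": 0, "hand": 0}])

```text
t: 7.32
position: [0.5864, 0.0839, 0.1154]
ee_rot: [180.0, -0.0, 1.7]
contact_force: [0.0, -0.1, 3.4]
opening: 0.002
grip_force: 1.5
```

jog_arm(deltas=[{"delta_pos": [0, 0, 0.1], "twist": 0, "hand": 0}, {"delta_pos": [0, 0, 0], "twist": 0, "hand": 0}])

```text
t: 7.48
position: [0.5865, 0.0839, 0.1149]
ee_rot: [180.0, -0.0, 1.7]
contact_force: [-1.5, -0.2, 6.3]
opening: 0.003
grip_force: 3.1
```

jog_arm(deltas=[{"delta_pos": [0, 0, 0.1], "twist": 0, "hand": 0}, {"delta_pos": [0, 0, 0], "twist": 0, "hand": 0}])

```text
t: 7.65
position: [0.5865, 0.0839, 0.1144]
ee_rot: [180.0, -0.0, 1.7]
contact_force: [-2.5, -1.3, 9.8]
opening: 0.006
grip_force: 5.1
```

jog_arm(deltas=[{"delta_pos": [0, 0, 0.1], "twist": 0, "hand": 0}, {"delta_pos": [0, 0, 0], "twist": 0, "hand": 0}])

```text
t: 7.82
position: [0.5866, 0.0839, 0.114]
ee_rot: [180.0, -0.0, 1.7]
contact_force: [-3.4, -1.2, 14.1]
opening: 0.001
grip_force: 7.2
```

jog_arm(deltas=[{"delta_pos": [0, 0, 0.05], "twist": 0, "hand": 0}, {"delta_pos": [0, 0, 0], "twist": 0, "hand": 0}, {"delta_pos": [0, 0, 0], "twist": 0, "hand": 0}])

```text
t: 8.07
position: [0.5866, 0.0839, 0.1139]
ee_rot: [180.0, -0.1, 1.7]
contact_force: [-5.1, -1.3, 18.3]
opening: 0.0
grip_force: 8.5
```

jog_arm(deltas=[{"delta_pos": [0, 0, -0.2], "twist": 0, "hand": 0}, {"delta_pos": [0, 0, -0.5], "twist": 0, "hand": 0}, {"delta_pos": [0, 0, -1.5], "twist": 0, "hand": 0}, {"delta_pos": [0, 0, -2.5], "twist": 0, "hand": 0}, {"delta_pos": [0, 0, -3], "twist": 0, "hand": 0}, {"delta_pos": [0, 0, -3], "twist": 0, "hand": 0}, {"delta_pos": [0, 0, -3], "twist": -7, "hand": 0}, {"delta_pos": [0, 0, -2], "twist": -7, "hand": 8.5}, {"delta_pos": [0, 0, 0], "twist": -7, "hand": 8.5}, {"delta_pos": [0, 0, 0], "twist": -7, "hand": 8.5}, {"delta_pos": [0, 0, 0], "twist": -7, "hand": 8.5}, {"delta_pos": [0, 0, 0], "twist": -7, "hand": 8.5}, {"delta_pos": [0, 0, 0], "twist": -7, "hand": 8.5}, {"delta_pos": [0, 0, 0], "twist": -7, "hand": 8.5}, {"delta_pos": [0, 0, 0], "twist": -7, "hand": 8.5}, {"delta_pos": [0, 0, 0], "twist": -7, "hand": 8.5}, {"delta_pos": [0, 0, 0], "twist": -7, "hand": 8.5}, {"delta_pos": [0, 0, 0], "twist": -7, "hand": 8.5}, {"delta_pos": [0, 0, 0], "twist": -7, "hand": 8.5}, {"delta_pos": [0, 0, 0], "twist": 0, "hand": 8.5}])

```text
t: 9.73
position: [0.5859, 0.0837, 0.2682]
ee_rot: [-179.9, -0.0, 92.9]
contact_force: [1.3, -0.6, 0.2]
opening: 0.995
grip_force: 0.0
```

```bash
python3 m.py 3 | head -1; python3 a.py 3 side wrist top
```

```text
t 9.73 q [ 21.   26.9 -43.1  97.1  20.1  64.1 -25.1] pos [0.5859 0.0837 0.2682] rot [-179.9   -0.    92.9]
side
  x 0.48 n133 top 0.1721 y 0.0814..0.0954 mid 0.0884
  x 0.50 n96 top 0.1719 y 0.0906..0.0985 mid 0.0946
  x 0.52 n57 top 0.0991 y 0.0785..0.0931 mid 0.0858
  x 0.54 n59 top 0.0984 y 0.0801..0.0945 mid 0.0873
  x 0.56 n52 top 0.0974 y 0.0805..0.0948 mid 0.0876
  x 0.58 n48 top 0.0966 y 0.0827..0.0958 mid 0.0893
  x 0.60 n64 top 0.1036 y 0.0798..0.0972 mid 0.0885
  x 0.62 n152 top 0.1484 y 0.0869..0.0929 mid 0.0899
  x 0.64 n99 top 0.1458 y 0.0897..0.0933 mid 0.0915
  handle top 0.5861 c [0.5027 0.0819 0.585 ] ext [[0.4648, 0.0393], [0.5385, 0.109]]
  rail z 0.0682 ((496.6122131347656, 91.31575775146484), (40.75837326049805, 202.2078399658203), 3.2931346893310547)
wrist
  x 0.48 n91 top 0.1002 y 0.0855..0.0951 mid 0.0903
  x 0.50 n309 top 0.0995 y 0.0736..0.0950 mid 0.0843
  x 0.52 n307 top 0.0982 y 0.0756..0.0908 mid 0.0832
  x 0.54 n324 top 0.0974 y 0.0762..0.0916 mid 0.0839
  x 0.56 n324 top 0.0963 y 0.0767..0.0925 mid 0.0846
  x 0.58 n310 top 0.0952 y 0.0772..0.0933 mid 0.0853
  x 0.60 n290 top 0.0942 y 0.0789..0.0942 mid 0.0866
  x 0.62 n547 top 0.1428 y 0.0847..0.0912 mid 0.0879
  x 0.64 n364 top 0.1417 y 0.0907..0.0915 mid 0.0911
  handle top 0.3356 c [0.5222 0.0915 0.3345] ext [[0.515, 0.0868], [0.5269, 0.0932]]
  rail z 0.0663 ((498.8890686035156, 89.6847152709961), (41.616329193115234, 199.52024841308594), 3.312988519668579)
top
  handle top 0.6641 c [0.4749 0.0374 0.664 ] ext [[0.4611, 0.0304], [0.4927, 0.0456]]
  rail z 0.0661 ((496.181640625, 143.61685180664062), (40.30010986328125, 84.59241485595703), 3.751542091369629)
```

Run:
```python
from h import *
for n in("wrist","side"):
    z=np.load(n+"3.npz");P=z["P"];p=z["p"].astype(int);d=z["d"]
    m=(d>0)&(P[...,2]>.115)&(P[...,2]<.215)&(P[...,0]>.46)&(P[...,0]<.54)&(P[...,1]>.04)&(P[...,1]<.12)&(p.max(-1)-p.min(-1)>20)
    q=P[m]; zt=np.percentile(q[:,2],97); print(n,m.sum(),"top",zt)
    for lo in np.arange(.12,.21,.01):
        e=q[(q[:,2]>=lo)&(q[:,2]<lo+.01)]
        if len(e)>8: print(round(lo,2),len(e),np.round(np.percentile(e,[3,97],0)[:,:2],4).tolist(), np.round(np.percentile(e,[3,97],0)[:,:2].mean(0),4))
```

```text
wrist 1543 top 0.18923786245442087
0.13 46 [[0.4981, 0.079], [0.5178, 0.0955]] [0.508  0.0873]
0.14 110 [[0.4954, 0.0801], [0.5183, 0.0962]] [0.5068 0.0882]
0.15 129 [[0.4958, 0.0795], [0.5188, 0.0963]] [0.5073 0.0879]
0.16 142 [[0.4963, 0.0788], [0.5194, 0.0961]] [0.5079 0.0875]
0.17 209 [[0.4956, 0.0704], [0.5197, 0.0962]] [0.5076 0.0833]
0.18 906 [[0.495, 0.0718], [0.5174, 0.0938]] [0.5062 0.0828]
side 222 top 0.19124195368566518
0.13 9 [[0.4915, 0.09], [0.5068, 0.0939]] [0.4992 0.092 ]
0.14 32 [[0.4859, 0.0817], [0.5134, 0.0959]] [0.4997 0.0888]
0.15 35 [[0.4883, 0.0744], [0.5085, 0.0955]] [0.4984 0.0849]
0.16 31 [[0.4891, 0.073], [0.5124, 0.0979]] [0.5008 0.0854]
0.17 37 [[0.4874, 0.0827], [0.5109, 0.097]] [0.4992 0.0898]
0.18 57 [[0.4892, 0.072], [0.5132, 0.0963]] [0.5012 0.0842]
0.19 18 [[0.494, 0.076], [0.5096, 0.0922]] [0.5018 0.0841]
```

jog_arm(deltas=[{"delta_pos": [0, -2, 0], "twist": 0, "hand": 8.5}, {"delta_pos": [0, -2, 0], "twist": 0, "hand": 8.5}, {"delta_pos": [0, -2, 0], "twist": 0, "hand": 8.5}, {"delta_pos": [0, -2, 0], "twist": 0, "hand": 8.5}, {"delta_pos": [0, 0, 0], "twist": -7, "hand": 8.5}, {"delta_pos": [0, 0, 0], "twist": -7, "hand": 8.5}, {"delta_pos": [0, 0, 0], "twist": -7, "hand": 8.5}, {"delta_pos": [0, 0, 0], "twist": -7, "hand": 8.5}, {"delta_pos": [0, 0, 0], "twist": -7, "hand": 8.5}, {"delta_pos": [0, 0, 0], "twist": -7, "hand": 8.5}, {"delta_pos": [0, 0, 0], "twist": -7, "hand": 8.5}, {"delta_pos": [0, 0, 0], "twist": -7, "hand": 8.5}, {"delta_pos": [0, 0, 0], "twist": -7, "hand": 8.5}, {"delta_pos": [0, 0, 0], "twist": -7, "hand": 8.5}, {"delta_pos": [0, 0, 0], "twist": -7, "hand": 8.5}, {"delta_pos": [0, 0, 0], "twist": -7, "hand": 8.5}, {"delta_pos": [0, 0, 0], "twist": -7, "hand": 8.5}, {"delta_pos": [0, 0, 0], "twist": -7, "hand": 8.5}, {"delta_pos": [0, 0, 0], "twist": 0, "hand": 8.5}, {"delta_pos": [0, 0, 0], "twist": 0, "hand": 8.5}])

```text
t: 11.55
position: [0.5062, 0.0801, 0.2686]
ee_rot: [180.0, -0.0, -169.6]
contact_force: [-0.4, 0.3, 0.1]
opening: 0.995
grip_force: 0.0
```

```bash
python3 m.py 4 | head -1
python3 - <<'E'
from h import *
z=np.load("wrist4.npz");P=z["P"];p=z["p"].astype(int);d=z["d"]
m=(d>0)&(P[...,2]>.115)&(P[...,2]<.215)&(P[...,0]>.46)&(P[...,0]<.55)&(P[...,1]>.04)&(P[...,1]<.12)&(p.max(-1)-p.min(-1)>20)
q=P[m]; zt=np.percentile(q[:,2],97); print(m.sum(),"top",zt)
e=q[q[:,2]>zt-.006]; print(len(e),e.mean(0),cv2.minEnclosingCircle((e[:,:2]*1000).astype(np.float32)))
E
```

```text
t 11.55 q [ 40.2  28.  -67.8 106.8  28.7  64.8  62.3] pos [0.5062 0.0801 0.2686] rot [ 180.    -0.  -169.6]
1364 top 0.18921649178336136
727 [0.50318054 0.08139262 0.18757522] ((504.0984802246094, 81.34326171875), 13.143571853637695)
```

View pics/wrist4.png

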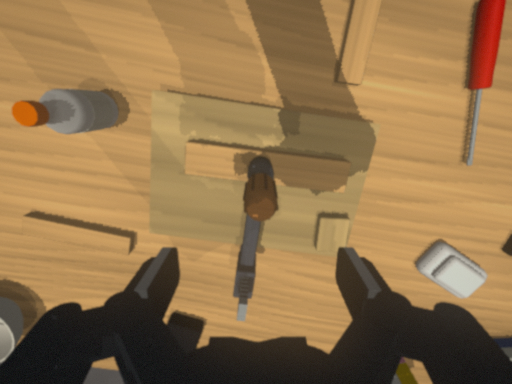

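The wrist view shows the handle's top at (260,195) between the open fingers. The arm runs below it to (243,300) and nothing else is near the fingers.

jog_arm(deltas=[{"delta_pos": [0.2, 0.15, 0], "twist": 0, "hand": 8.5}, {"delta_pos": [0, 0, 2], "twist": 0, "hand": 8.5}, {"delta_pos": [0, 0, 2], "twist": 0, "hand": 8.5}, {"delta_pos": [0, 0, 2], "twist": 0, "hand": 8.5}, {"delta_pos": [0, 0, 1.5], "twist": 0, "hand": 8.5}, {"delta_pos": [0, 0, 1.2], "twist": 0, "hand": 8.5}, {"delta_pos": [0, 0, 0.9], "twist": 0, "hand": 8.5}, {"delta_pos": [0, 0, 0], "twist": 0, "hand": 6}, {"delta_pos": [0, 0, 0], "twist": 0, "hand": 4.5}, {"delta_pos": [0, 0, 0], "twist": 0, "hand": 3.8}, {"delta_pos": [0, 0, 0], "twist": 0, "hand": 3.3}, {"delta_pos": [0, 0, 0], "twist": 0, "hand": 3.3}], newtons=30)

```text
t: 12.7
position: [0.5045, 0.0812, 0.1735]
ee_rot: [-180.0, 0.1, -169.3]
contact_force: [-0.4, -1.1, 0.2]
opening: 0.387
grip_force: 0.0
```

jog_arm(deltas=[{"delta_pos": [0, 0, 0], "twist": 0, "hand": 3.0}, {"delta_pos": [0, 0, 0], "twist": 0, "hand": 2.8}, {"delta_pos": [0, 0, 0], "twist": 0, "hand": 2.5}, {"delta_pos": [0, 0, 0], "twist": 0, "hand": 2.0}, {"delta_pos": [0, 0, 0], "twist": 0, "hand": 2.0}, {"delta_pos": [0, 0, 0], "twist": 0, "hand": 2.0}], newtons=30)

```text
t: 13.2
position: [0.5043, 0.0818, 0.1732]
ee_rot: [180.0, 0.1, -169.3]
contact_force: [-1.4, 1.6, 5.7]
opening: 0.322
grip_force: 29.6
```

jog_arm(deltas=[{"delta_pos": [0, 0, 0.02], "twist": 3, "hand": 2.0}, {"delta_pos": [0, 0, 0.02], "twist": 5, "hand": 2.0}, {"delta_pos": [0, 0, 0.02], "twist": 6, "hand": 2.0}, {"delta_pos": [0, 0, 0.02], "twist": 6, "hand": 2.0}, {"delta_pos": [0, 0, 0.02], "twist": 6, "hand": 2.0}, {"delta_pos": [0, 0, 0.02], "twist": 6, "hand": 2.0}, {"delta_pos": [0, 0, 0.02], "twist": 6, "hand": 2.0}, {"delta_pos": [0, 0, 0], "twist": 0, "hand": 2.0}])

```text
t: 13.87
position: [0.5041, 0.0807, 0.1724]
ee_rot: [-179.9, 0.1, 152.5]
contact_force: [-3.4, -0.3, 10.7]
opening: 0.322
grip_force: 29.9
```

```bash
python3 -c "
from h import *
s=ctrl.observe();print(s['q'].round(1),s['ft_torque'].round(2),s['contact_force'].round(1),s['ee_rot'].round(1),s['position'].round(4))"
```

```text
[ 28.5  29.6 -52.  112.6  29.7  52.1  23.6] [-0.5   0.8   0.06] [-3.4 -0.3 10.7] [-1.799e+02  1.000e-01  1.525e+02] [0.5041 0.0807 0.1724]
```

jog_arm(deltas=[{"delta_pos": [0, 0, 0], "twist": 5, "hand": 2.0}, {"delta_pos": [0, 0, 0.01], "twist": 6, "hand": 2.0}, {"delta_pos": [0, 0, 0.01], "twist": 6, "hand": 2.0}, {"delta_pos": [0, 0, 0.02], "twist": 6, "hand": 2.0}])

```text
t: 14.2
position: [0.5035, 0.0803, 0.1718]
ee_rot: [-179.8, 0.1, 129.5]
contact_force: [-4.0, -1.2, 14.1]
opening: 0.323
grip_force: 31.8
```

```bash
python3 -c "
from h import *
s=ctrl.observe();print(s['q'].round(1),s['ft_torque'].round(2),s['contact_force'].round(1),s['ee_rot'].round(1),s['position'].round(4))"
```

```text
[ 24.7  27.4 -46.6 112.8  25.9  50.7   3.8] [-0.82  1.4   0.25] [-4.  -1.2 14.1] [-1.798e+02  1.000e-01  1.295e+02] [0.5035 0.0803 0.1718]
```

jog_arm(deltas=[{"delta_pos": [0, 0, -0.06], "twist": 5, "hand": 2.0}, {"delta_pos": [0, 0, -0.06], "twist": 6, "hand": 2.0}, {"delta_pos": [0, 0, -0.06], "twist": 6, "hand": 2.0}, {"delta_pos": [0, 0, 0], "twist": 6, "hand": 2.0}, {"delta_pos": [0, 0, 0], "twist": 6, "hand": 2.0}, {"delta_pos": [0, 0, 0], "twist": 6, "hand": 2.0}, {"delta_pos": [0, 0, 0], "twist": 6, "hand": 2.0}, {"delta_pos": [0, 0, 0], "twist": 6, "hand": 2.0}])

```text
t: 14.87
position: [0.502, 0.0809, 0.1718]
ee_rot: [-179.7, 0.1, 82.5]
contact_force: [-2.1, 1.5, -0.6]
opening: 0.318
grip_force: 31.7
```

```bash
python3 -c "
from h import *
s=ctrl.observe();print(s['q'].round(1),s['ft_torque'].round(2),s['contact_force'].round(1),s['ee_rot'].round(1),s['position'].round(4))"
```

```text
[ 16.7  24.1 -36.  113.4  18.6  48.6 -37. ] [0.21 1.05 0.34] [-2.1  1.5 -0.6] [-1.797e+02  1.000e-01  8.250e+01] [0.502  0.0809 0.1718]
```

jog_arm(deltas=[{"delta_pos": [0, 0, 0], "twist": 6, "hand": 2.0}, {"delta_pos": [0, 0, 0], "twist": 6, "hand": 2.0}, {"delta_pos": [0, 0, 0], "twist": 6, "hand": 2.0}, {"delta_pos": [0, 0, 0], "twist": 6, "hand": 2.0}, {"delta_pos": [0, 0, 0], "twist": 6, "hand": 2.0}, {"delta_pos": [0, 0, 0], "twist": 6, "hand": 2.0}, {"delta_pos": [0, 0, 0], "twist": 6, "hand": 2.0}, {"delta_pos": [0, 0, 0], "twist": 6, "hand": 2.0}, {"delta_pos": [0, 0, 0], "twist": 6, "hand": 2.0}, {"delta_pos": [0, 0, 0], "twist": 6, "hand": 2.0}, {"delta_pos": [0, 0, 0], "twist": 6, "hand": 2.0}, {"delta_pos": [0, 0, 0], "twist": 5, "hand": 2.0}, {"delta_pos": [0, 0, 0], "twist": 0, "hand": 2.0}])

```text
t: 15.95
position: [0.5028, 0.0814, 0.1712]
ee_rot: [-180.0, 0.2, 11.6]
contact_force: [2.6, 3.6, -10.2]
opening: 0.319
grip_force: 30.2
```

```bash
python3 -c "
from h import *
s=ctrl.observe();print(s['q'].round(1),s['ft_torque'].round(2),s['contact_force'].round(1),s['ee_rot'].round(1),s['position'].round(4))"; python3 m.py 5 >/dev/null; python3 a.py 5 side
```

```text
[   4.2   21.1  -20.5  114.1   10.    46.6 -100.3] [ 0.7  -0.16  0.05] [  2.6   3.6 -10.2] [-180.     0.2   11.6] [0.5028 0.0814 0.1712]
side
  x 0.48 n185 top 0.1754 y 0.0669..0.1094 mid 0.0881
  x 0.50 n90 top 0.1696 y 0.0905..0.1097 mid 0.1001
  x 0.52 n56 top 0.1017 y 0.0787..0.0927 mid 0.0857
  x 0.54 n54 top 0.0997 y 0.0810..0.0943 mid 0.0876
  x 0.56 n54 top 0.0990 y 0.0809..0.0947 mid 0.0878
  x 0.58 n51 top 0.0976 y 0.0835..0.0952 mid 0.0894
  x 0.60 n71 top 0.1007 y 0.0803..0.0982 mid 0.0893
  x 0.62 n147 top 0.1482 y 0.0853..0.0929 mid 0.0891
  x 0.64 n101 top 0.1453 y 0.0893..0.0938 mid 0.0915
  handle top 0.5225 c [0.4726 0.102  0.5332] ext [[0.4605, 0.0739], [0.4923, 0.1212]]
  rail z 0.0682 ((496.4726257324219, 91.53926849365234), (40.88673400878906, 199.9390411376953), 3.3506503105163574)
```

View pics/side5.png

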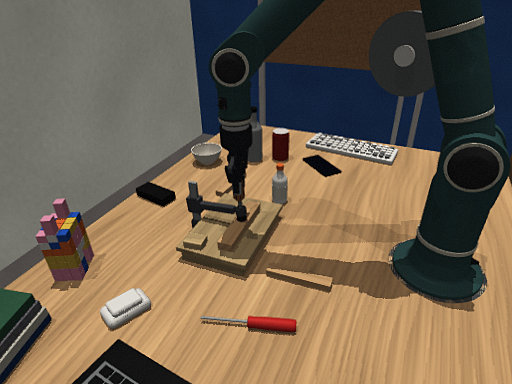

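The side view shows the foot on the rail at (241,215), with the gripper on the handle at (239,185) and everything else in place. Next I ease off, release and check how far the screw went in.

jog_arm(deltas=[{"delta_pos": [0, 0, 0.1], "twist": 0, "hand": 2.0}, {"delta_pos": [0, 0, 0], "twist": 0, "hand": 3.3}, {"delta_pos": [0, 0, 0], "twist": 0, "hand": 4.5}, {"delta_pos": [0, 0, 0], "twist": 0, "hand": 6.5}, {"delta_pos": [0, 0, 0], "twist": 0, "hand": 8.5}, {"delta_pos": [0, 0, 0], "twist": 0, "hand": 8.5}, {"delta_pos": [0, 0, 0], "twist": 0, "hand": 8.5}, {"delta_pos": [0, 0, -0.5], "twist": 0, "hand": 8.5}, {"delta_pos": [0, 0, -1.5], "twist": 0, "hand": 8.5}, {"delta_pos": [0, 0, -2.5], "twist": 0, "hand": 8.5}, {"delta_pos": [0, 0, -3], "twist": 0, "hand": 8.5}, {"delta_pos": [0, 0, -2.5], "twist": 0, "hand": 8.5}, {"delta_pos": [0, 0, -1], "twist": 0, "hand": 8.5}, {"delta_pos": [-2.5, 0, 0], "twist": 0, "hand": 8.5}, {"delta_pos": [-2.5, 0, 0], "twist": 0, "hand": 8.5}, {"delta_pos": [0, 0, 0], "twist": 0, "hand": 8.5}, {"delta_pos": [0, 0, 0], "twist": 0, "hand": 8.5}])

```text
t: 17.52
position: [0.4544, 0.0707, 0.2818]
ee_rot: [180.0, -0.0, 11.7]
contact_force: [-0.2, -0.1, -0.1]
opening: 0.997
grip_force: 0.0
```

```bash
python3 m.py 6 | head -1; python3 a.py 6 side wrist
python3 - <<'E'
from h import *
for t in "0346":
  for n in ("wrist","side"):
    if t=="0" and n=="wrist": continue
    z=np.load(f"{n}{t}.npz");P=z["P"];p=z["p"].astype(int);d=z["d"]
    m=(d>0)&(P[...,2]>.115)&(P[...,2]<.215)&(P[...,0]>.46)&(P[...,0]<.55)&(P[...,1]>.04)&(P[...,1]<.12)&(p.max(-1)-p.min(-1)>20)
    q=P[m]
    if len(q)<20: continue
    zt=np.percentile(q[:,2],97); e=q[q[:,2]>zt-.006]; print(t,n,len(q),zt.round(4),e.mean(0).round(4))
E
```

```text
t 17.52 q [  7.9   7.8 -22.7 114.2   3.6  58.7 -94.7] pos [0.4544 0.0707 0.2818] rot [180.   -0.   11.7]
side
  x 0.48 n147 top 0.1715 y 0.0822..0.0948 mid 0.0885
  x 0.50 n99 top 0.1714 y 0.0914..0.0981 mid 0.0948
  x 0.52 n54 top 0.1015 y 0.0782..0.0924 mid 0.0853
  x 0.54 n57 top 0.1002 y 0.0817..0.0943 mid 0.0880
  x 0.56 n55 top 0.0987 y 0.0803..0.0945 mid 0.0874
  x 0.58 n47 top 0.0974 y 0.0836..0.0962 mid 0.0899
  x 0.60 n62 top 0.0981 y 0.0807..0.0981 mid 0.0894
  x 0.62 n152 top 0.1483 y 0.0855..0.0932 mid 0.0894
  x 0.64 n98 top 0.1447 y 0.0905..0.0943 mid 0.0924
  handle top 0.5831 c [0.4719 0.1238 0.5845] ext [[0.4606, 0.1207], [0.4827, 0.127]]
  rail z 0.0682 ((496.51422119140625, 90.93286895751953), (41.39564895629883, 202.324951171875), 2.7730424404144287)
wrist
  x 0.50 n11 top 0.0991 y 0.0789..0.0892 mid 0.0840
  x 0.52 n319 top 0.0998 y 0.0747..0.0908 mid 0.0828
  x 0.54 n339 top 0.0984 y 0.0755..0.0916 mid 0.0836
  x 0.56 n362 top 0.0972 y 0.0761..0.0925 mid 0.0843
  x 0.58 n384 top 0.0959 y 0.0770..0.0932 mid 0.0851
  x 0.60 n413 top 0.0945 y 0.0776..0.0941 mid 0.0859
  x 0.62 n323 top 0.1063 y 0.0755..0.0966 mid 0.0861
  handle top 0.356 c [0.4724 0.0739 0.3541] ext [[0.4652, 0.0445], [0.4789, 0.1034]]
  rail z 0.0662 ((498.9028625488281, 90.22813415527344), (41.170169830322266, 200.8464813232422), 3.3631887435913086)
0 side 239 0.2074 [0.4924 0.0851 0.2056]
3 wrist 1543 0.1892 [0.5061 0.0828 0.1876]
3 side 222 0.1912 [0.5013 0.0856 0.189 ]
4 wrist 1364 0.1892 [0.5032 0.0814 0.1876]
4 side 219 0.1908 [0.5012 0.0853 0.1889]
6 wrist 962 0.1869 [0.5063 0.0815 0.185 ]
6 side 214 0.1885 [0.5023 0.0851 0.1866]
```

View pics/wrist6.png

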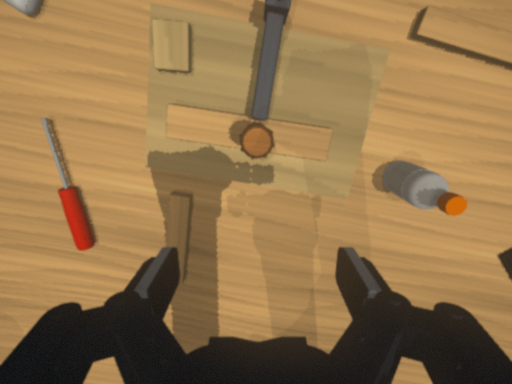

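The handle at (257,140) stands free, and the rail and offcut have not moved. The screw advanced about 5 mm instead of 6.3 mm, so the grip slipped a little. I'll add a short, firmer extra turn of about 42°.

jog_arm(deltas=[{"delta_pos": [2.5, 0, 0], "twist": 0, "hand": 8.5}, {"delta_pos": [2.5, 0, 0], "twist": 0, "hand": 8.5}, {"delta_pos": [0, 0, 0], "twist": -7, "hand": 8.5}, {"delta_pos": [0, 0, 0], "twist": -7, "hand": 8.5}, {"delta_pos": [0, 0, 0], "twist": -7, "hand": 8.5}, {"delta_pos": [0, 0, 0], "twist": -7, "hand": 8.5}, {"delta_pos": [0, 0, 0], "twist": -7, "hand": 8.5}, {"delta_pos": [0, 0, 0], "twist": -7, "hand": 8.5}, {"delta_pos": [0, 0, 2], "twist": 0, "hand": 8.5}, {"delta_pos": [0, 0, 2], "twist": 0, "hand": 8.5}, {"delta_pos": [0, 0, 0], "twist": 0, "hand": 8.5}])

```text
t: 18.58
position: [0.5026, 0.0807, 0.2381]
ee_rot: [-179.7, 0.2, 53.7]
contact_force: [-0.8, -0.7, -0.3]
opening: 0.998
grip_force: 0.0
```

jog_arm(deltas=[{"delta_pos": [0.1, 0, 2], "twist": 0, "hand": 8.5}, {"delta_pos": [0, 0, 2], "twist": 0, "hand": 8.5}, {"delta_pos": [0, 0, 1.5], "twist": 0, "hand": 8.5}, {"delta_pos": [0, 0, 1.2], "twist": 0, "hand": 8.5}, {"delta_pos": [0, 0, 0], "twist": 0, "hand": 6}, {"delta_pos": [0, 0, 0], "twist": 0, "hand": 4.5}, {"delta_pos": [0, 0, 0], "twist": 0, "hand": 3.8}, {"delta_pos": [0, 0, 0], "twist": 0, "hand": 3.3}, {"delta_pos": [0, 0, 0], "twist": 0, "hand": 3.0}, {"delta_pos": [0, 0, 0], "twist": 0, "hand": 2.8}, {"delta_pos": [0, 0, 0], "twist": 0, "hand": 2.0}, {"delta_pos": [0, 0, 0], "twist": 0, "hand": 2.0}, {"delta_pos": [0, 0, 0], "twist": 0, "hand": 2.0}], newtons=50)

```text
t: 19.67
position: [0.5046, 0.0828, 0.1758]
ee_rot: [-180.0, -0.0, 53.7]
contact_force: [-2.9, 0.9, 6.8]
opening: 0.312
grip_force: 48.7
```

jog_arm(deltas=[{"delta_pos": [0, 0, 0], "twist": 4, "hand": 2.0}, {"delta_pos": [0, 0, 0], "twist": 6, "hand": 2.0}, {"delta_pos": [0, 0, 0.01], "twist": 6, "hand": 2.0}, {"delta_pos": [0, 0, 0.01], "twist": 6, "hand": 2.0}, {"delta_pos": [0, 0, 0.01], "twist": 6, "hand": 2.0}, {"delta_pos": [0, 0, 0.01], "twist": 6, "hand": 2.0}, {"delta_pos": [0, 0, 0.01], "twist": 6, "hand": 2.0}, {"delta_pos": [0, 0, 0], "twist": 2, "hand": 2.0}])

```text
t: 20.33
position: [0.5049, 0.0812, 0.1752]
ee_rot: [179.9, -0.0, 11.5]
contact_force: [-1.4, -1.6, 5.7]
opening: 0.311
grip_force: 48.7
```

```bash
python3 -c "
from h import *
s=ctrl.observe();print(s['q'].round(1),s['ft_torque'].round(2),s['contact_force'].round(1),s['ee_rot'].round(1),s['position'].round(4))"
```

```text
[  1.5  20.5 -17.3 114.    8.4  46.7 -99. ] [-1.02  0.34  0.37] [-1.4 -1.6  5.7] [179.9  -0.   11.5] [0.5049 0.0812 0.1752]
```

jog_arm(deltas=[{"delta_pos": [0, 0, 0], "twist": 0, "hand": 2.0}, {"delta_pos": [0, 0, 0], "twist": 0, "hand": 3.3}, {"delta_pos": [0, 0, 0], "twist": 0, "hand": 4.5}, {"delta_pos": [0, 0, 0], "twist": 0, "hand": 6.5}, {"delta_pos": [0, 0, 0], "twist": 0, "hand": 8.5}, {"delta_pos": [0, 0, 0], "twist": 0, "hand": 8.5}, {"delta_pos": [0, 0, 0], "twist": 0, "hand": 8.5}, {"delta_pos": [0, 0, -0.5], "twist": 0, "hand": 8.5}, {"delta_pos": [0, 0, -1.5], "twist": 0, "hand": 8.5}, {"delta_pos": [0, 0, -2.5], "twist": 0, "hand": 8.5}, {"delta_pos": [0, 0, -3], "twist": 0, "hand": 8.5}, {"delta_pos": [0, 0, -2.5], "twist": 0, "hand": 8.5}, {"delta_pos": [0, 0, -1], "twist": 0, "hand": 8.5}, {"delta_pos": [-2.5, 0, 0], "twist": 0, "hand": 8.5}, {"delta_pos": [-2.5, 0, 0], "twist": 0, "hand": 8.5}, {"delta_pos": [0, 0, 0], "twist": 0, "hand": 8.5}, {"delta_pos": [0, 0, 0], "twist": 0, "hand": 8.5}])

```text
t: 21.75
position: [0.4549, 0.0716, 0.2843]
ee_rot: [180.0, -0.0, 11.7]
contact_force: [0.1, -0.3, 0.2]
opening: 0.997
grip_force: 0.0
```

```bash
python3 m.py 7 | head -1; python3 a.py 7 side wrist|grep -v handle
python3 - <<'E'
from h import *
for t in "67":
  for n in ("wrist","side"):
    z=np.load(f"{n}{t}.npz");P=z["P"];p=z["p"].astype(int);d=z["d"]
    m=(d>0)&(P[...,2]>.115)&(P[...,2]<.215)&(P[...,0]>.46)&(P[...,0]<.55)&(P[...,1]>.04)&(P[...,1]<.12)&(p.max(-1)-p.min(-1)>20)
    q=P[m]; zt=np.percentile(q[:,2],97); e=q[q[:,2]>zt-.006]; print(t,n,len(q),zt.round(4),e.mean(0).round(4))
E
```

```text
t 21.75 q [  4.6   7.4 -19.1 114.1   2.9  59.  -94.2] pos [0.4549 0.0716 0.2843] rot [180.   -0.   11.7]
side
  x 0.48 n146 top 0.1692 y 0.0826..0.0945 mid 0.0886
  x 0.50 n99 top 0.1706 y 0.0923..0.0992 mid 0.0958
  x 0.52 n60 top 0.1022 y 0.0803..0.0929 mid 0.0866
  x 0.54 n57 top 0.1004 y 0.0781..0.0940 mid 0.0860
  x 0.56 n54 top 0.0991 y 0.0839..0.0961 mid 0.0900
  x 0.58 n49 top 0.0973 y 0.0822..0.0951 mid 0.0887
  x 0.60 n64 top 0.0978 y 0.0822..0.0980 mid 0.0901
  x 0.62 n160 top 0.1467 y 0.0860..0.0932 mid 0.0896
  x 0.64 n97 top 0.1480 y 0.0905..0.0935 mid 0.0920
  rail z 0.0681 ((497.4766540527344, 90.91322326660156), (41.7974853515625, 202.73361206054688), 3.3434629440307617)
wrist
  x 0.50 n11 top 0.0987 y 0.0772..0.0877 mid 0.0825
  x 0.52 n314 top 0.1000 y 0.0747..0.0909 mid 0.0828
  x 0.54 n333 top 0.0987 y 0.0755..0.0916 mid 0.0836
  x 0.56 n354 top 0.0973 y 0.0763..0.0924 mid 0.0843
  x 0.58 n375 top 0.0958 y 0.0769..0.0932 mid 0.0851
  x 0.60 n404 top 0.0945 y 0.0776..0.0940 mid 0.0858
  x 0.62 n356 top 0.1063 y 0.0757..0.0967 mid 0.0862
  rail z 0.0661 ((498.8143615722656, 90.25574493408203), (41.276004791259766, 200.62716674804688), 3.282635450363159)
6 wrist 962 0.1869 [0.5063 0.0815 0.185 ]
6 side 214 0.1885 [0.5023 0.0851 0.1866]
7 wrist 939 0.1861 [0.5065 0.0816 0.1843]
7 side 219 0.1879 [0.5024 0.0853 0.186 ]
```

```bash
python3 -c "
from bench import ctrl
print(ctrl.sign_off())"
```

```text
the job is handed in; nothing more can be done
None
```

The job is handed in: the jaw is bound on the rail, the screw is turned a little over half a turn (estimated 55–60 N, not measured directly), the rail and offcut have not moved, and the gripper is clear.

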